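# Battery pack back into its stock drawer

### The arm

A 6-joint arm with a two-finger parallel gripper is mounted at the origin on the work surface. World frame = base frame: x ahead of the robot, y to its left, z up, the work surface at z = 0. Lengths are in mm, angles in rad, forces in N, time in s.
With the tool pointing down it reaches from about 375 to 975 mm from the base axis. Payload 3.8 kg.
Tool frame: the origin (TCP) lies midway between the tips of the shut fingers; the grasp point (between the pads) lies 19 mm behind it; z points along the fingers, y is the line along which they close (so a half turn about z gives the same grasp; the last joint's range is limited). The gripper opens to 85 mm and grips with 20 to 120 N. Pads are 22 mm wide; open, the fingers measure 114 mm over their backs; the gripper's body (76 mm by 85 mm) begins 54 mm behind the grasp point. The pads swing forward as they close: fully open they stand 13 mm farther back than shut.
Start: joints at [1.088, 0.264, 1.604, -0, 1.274, -0.037], TCP at [291.043, 609.025, 231.28] pointing down, gripper open.
Joint ranges: [-2.63, 2.63], [-0.94, 2.18], [0.31, 2.57], [-1.31, 4.45], [0, 2.66], [-2.55, 2.55]. Speed limits (rad/s): [2.57, 2.57, 3.14, 3.14, 3.14, 3.14].

### API

Orientations are given as a unit quaternion [w, x, y, z].
In Python, from station import bot gives the robot as it stands.
- The arm moves only by the tool play_rows, never from a script. Its arguments are lists of equal length, an entry for each row: "offset": the shift along the tool's x, y, z in mm, a list of three; "turn": the turn, a rotation vector about the tool's x, y, z in degrees, a list of three. In form: {"offset": [[tx, ty, tz], ...], "turn": [[rx, ry, rz], ...]}. A call has exactly 5 rows; each row is the pose to reach, as a shift and turn from the pose commanded when the call began, along the tool's axes at that moment; what a row does not reach only later rows make up. A row lasts 1/10 s, in which the tool goes at most 50 mm and 8.59 degrees, less where a joint would pass 70% of its speed; a pose out of reach is approached as far as the arm can. A call with a gripper value outside its range is refused whole. "grip" is the closure in counts, from 0 (fully open) to 255 (shut), set as the call begins (left out, the last holds). The fingers move at their own pace and stop on an object; "force" is the grip in N (left out, the last holds). Time passes only in rows, so rows that repeat a pose let the fingers close, or fill a call up. It gives the time, the measured TCP pose, the force, the opening and the grip force at its end, in the units of the state.
- bot.observe(): the state, without advancing time (a new reading comes with each control period).
- bot.read_camera(name): name is "scene" or "top" or "wrist"; returns (picture, depth): 400x640x3 uint8, red, green, blue; 400x640 float32, mm along the optical axis (not along the pixel's ray), 0 where there is no reading.
- bot.camera_model(name): a dict with "fx", "fy", "cx", "cy" (pixels), "extrinsics" (4x4, takes a point from camera to world coordinates); the wrist camera has in their place "mount" (4x4, takes a point from camera to tool coordinates, whose origin is the TCP and whose axes are the flange's). Camera axes: x right, y down, z forward; pixel columns grow to the right and rows downward; lengths in mm; the calibration is good to about 2 mm. The wrist camera is an equidistant fisheye: a pixel r from the principal point sees the ray r / f radians off the axis. A picture is of the moment at which its call begins: read the wrist's pose just before it. camera_model takes no time and is no camera call.
- bot.job_done(): hands the job in; it is judged then, once.
The state is a dict: "time_s": time; "joint_pos": joint angles; "joint_vel": joint speeds; "tau": joint torques, N m; "position": TCP position; "tcp_rot": TCP orientation; "contact_force": force on the tool from outside, world axes, zero at the start; "torque": the same for the moment, N m; "width": finger opening in mm; "grip_force": force on a finger pad.
Only numpy, scipy, OpenCV 4.12 (cv2) and the standard library are available. Lean on these libraries where they do the work, as an engineer would, in place of code of your own. Each camera call takes 0.05 s, during which the arm holds its last target. There are 200 camera calls.

### The job

The grey camera battery pack lying on the ledge goes back into stock: lay it, label up, flat and square in the empty middle pocket of the open top drawer, without dropping it in. Then push the drawer smoothly (no slamming) fully home, until its catch pulls it in and holds it, and draw the hand clear. Leave the desk bell, the clock movement and the oven bulb where they are.

Things in the scene. Friction and masses are not known exactly. Their poses are not given: they have to be found in the camera images.
- battery_pack: Loose grey camera battery pack, white label on top, 70 (x) by 38 (y) by 21 (z) mm, about 110 g, flat on the steel ledge (z = 0) at any yaw, in one of three places left of the robot shared with the clock movement and the oven bulb. Origin: centre of its underside. Either end may go first into the pocket. Two like black packs sit fixed in the pockets beside the middle one.
- pocket (a point): Centre of the floor of the top drawer's empty middle pocket, 71 mm above the ledge, 60 mm behind the drawer's front face; moves with the drawer. x: into the cabinet (closing), z up. Pocket 75 (x) by 43 (y) mm. Walls: 7 mm upright, then a lip 5 mm high flaring out 4 mm. No wall on the long sides' middle 41 mm: finger scoops down to floor level, clear to the black packs 65 mm either side.
- drawer_front (a point): Point to push: on the outer face of the top drawer's blue front, mid-width, 104 mm above the ledge, 10 mm below the front's top edge; moves with the drawer. x: into the cabinet (closing), z up. Front 276 wide, 52 high, 12 mm thick. A strip pull 70 mm wide sticks out 16 mm at mid-width, its top 80 mm above the ledge; above it the face is clear.
- top_drawer (a joint): Top drawer's opening in m: 0 = home at its stop, grows as it comes out toward the robot; starts 0.11 to 0.14, out-stop 0.20. Slides with 1 to 2 N. Its sprung roller catch is met at about 0.017 and takes 4 to 8 N to pass; crest at about 0.0065. From about 0.004 on it pulls the drawer to 0 and holds it; let go before that, the drawer stays 4 to 8 mm open or is pushed back to about 20 mm.
- cabinet_front (a point): Middle of the top front edge of the fixed grey steel two-drawer stock unit, 320 deep (x), 280 wide (y), 124 mm high, bare flat top, standing yawed on the ledge. x: from front to back. Its blue drawer fronts stand 12 mm in front of this edge when shut. The lower drawer is shut and stays so. The top drawer's opening is 102 mm high above the ledge: a pack 10 mm proud of its seated place jams there.
- desk_bell: Loose chrome desk bell on a black base, 86 mm across, 62 mm high with its push button, on the ledge right of the cabinet. Origin: centre of its underside. To be left alone.
- clock_movement: Loose black plastic clock movement, 56 by 56 by 16 mm, with a brass shaft standing up 16 mm more, lying on the ledge. Origin: centre of its underside. To be left alone.
- oven_bulb: Loose frosted tubular oven bulb, 82 mm long (x), 25 mm thick, lying on the ledge, screw cap toward its -x. Origin: on the ledge under its axis, 5 mm to the glass side of mid-length. To be left alone.
Things that resemble listed ones, but are neither listed nor needed, are in the scene too. Of the things like the battery_pack, leave any that is orange or pink; of the rest the smaller one is meant.

How it is judged (in metres and radians):
On the way:
1. the pack lies flat and square in the middle pocket, let go, while the drawer is still open (x of battery_pack in the frame of pocket between -0.005 and 0.005 m and y of battery_pack in the frame of pocket between -0.005 and 0.005 m and z of battery_pack in the frame of pocket below 0.003 m and angle between battery_pack's own z axis and vertical below 0.06 rad and angle between the x axis of battery_pack and the x axis of pocket, either way round below 0.13 rad and contact force between the fingers and battery_pack below 0.1 N and value of joint top_drawer above 0.03 m), for 0.2 s.
At the end, for the whole second after the job is handed in: Top drawer at rest within 3 mm of home; grey pack at rest in the middle pocket, label up, within 3 mm of its floor, 0.06 rad of level, 5 mm of its centre in x and y, square within 0.13 rad, either end first; bell, movement and bulb within 20 mm of their starts (value of joint top_drawer below 0.003 m and velocity of joint top_drawer between -0.01 and 0.01 m/s and x of battery_pack in the frame of pocket between -0.005 and 0.005 m and y of battery_pack in the frame of pocket between -0.005 and 0.005 m and z of battery_pack in the frame of pocket below 0.003 m and angle between battery_pack's own z axis and vertical below 0.06 rad and angle between the x axis of battery_pack and the x axis of pocket, either way round below 0.13 rad and linear speed of battery_pack below 0.02 m/s and distance of each of desk_bell, clock_movement, oven_bulb from where it was at the start of the episode below 0.02 m); the robot touches nothing.
It fails at once if the pack is dropped, or slammed home with the drawer (it moves faster than 0.6 m/s while no finger holds it) (contact force between the fingers and battery_pack below 0.05 N and linear speed of battery_pack above 0.6 m/s).
It fails at once if the desk bell, clock movement or oven bulb is pushed more than 20 mm from its place (distance of any of desk_bell, clock_movement, oven_bulb from where it was at the start of the episode above 0.02 m).
It also fails if it takes over 48 s, if anything falls off the work surface, if the arm or the gripper's body presses on something with over 40 N, if the wrist force passes 120 N, or if a joint passes its speed limit or range.

## Working session

There is one attempt and no reset: what is moved stays moved. The work goes in short steps, Python scripts to look and compute and a tool call to move; the robot and the scene stay as the last step left them, time stands still between calls to the robot, and variables do not carry over. Pictures are saved under pics/ and viewed, at most 10 in all, crops included, and the job is handed in when it is done.

Besides the shell and the picture viewer there is one more tool, called after "Call:" as name(argument=value, ...), one argument or row to a line, values as JSON. play_rows: Moves the arm, as the interface text tells. Its arguments: {"type":"object","properties":{"offset":{"type":"array"},"turn":{"type":"array"},"grip":{"type":"number"},"force":{"type":"number"}},"required":["offset","turn"]}

```bash
mkdir -p pics; ls
python3 - <<'E'
from station import bot
import cv2,numpy as np
s=bot.observe();print({k:np.round(v,3) for k,v in s.items()})
ims=[]
for n in("top","scene"):
    p,d=bot.read_camera(n);np.save(f'{n}.npy',d);cv2.imwrite(f'pics/{n}0.png',p[:,:,::-1]);cv2.imwrite(f'{n}_raw.png',p[:,:,::-1])
    print(n,bot.camera_model(n))
print(bot.camera_model("wrist"))
E
```

```text
pics
{'time_s': np.float64(0.0), 'joint_pos': array([ 1.088,  0.265,  1.605,  0.   ,  1.274, -0.037]), 'joint_vel': array([ 0.002,  0.   , -0.001, -0.001, -0.001, -0.002]), 'tau': array([ 3.0000e-03, -5.1512e+01, -3.6730e+01,  0.0000e+00,  1.3000e-02,
        0.0000e+00]), 'position': array([290.694, 608.367, 229.933]), 'tcp_rot': array([-0.   ,  0.221,  0.975, -0.001]), 'contact_force': array([ 0.739, -0.492,  0.227]), 'torque': array([ 0.01 , -0.024,  0.006]), 'grip_force': np.float64(0.0), 'width': np.float64(85.306)}
top {'fx': 419.2914572560634, 'fy': 419.2914572560634, 'cx': 323.4798974460073, 'cy': 192.55728792241, 'extrinsics': array([[-1.36305459e-03, -9.89587893e-01,  1.43923394e-01,
         3.91501237e+02],
       [-9.99955573e-01,  2.69119553e-03,  9.03383697e-03,
         3.95097780e+01],
       [-9.32710169e-03, -1.43904687e-01, -9.89547597e-01,
         1.23312773e+03],
       [ 0.00000000e+00,  0.00000000e+00,  0.00000000e+00,
         1.00000000e+00]])}
scene {'fx': 382.83439621740195, 'fy': 382.83439621740195, 'cx': 315.9127017913531, 'cy': 202.74481629226602, 'extrinsics': array([[-2.07374800e-02,  5.93462777e-01, -8.04594239e-01,
         1.35472952e+03],
       [ 9.99669692e-01,  2.45279774e-02, -7.67366754e-03,
         2.80938385e+01],
       [ 1.51810332e-02, -8.04487607e-01, -5.93775400e-01,
         7.03365498e+02],
       [ 0.00000000e+00,  0.00000000e+00,  0.00000000e+00,
         1.00000000e+00]])}
{'fx': 309.70691628693146, 'fy': 309.70691628693146, 'cx': 321.8877202920058, 'cy': 202.24116222490855, 'mount': array([[ 6.39150403e-04, -9.45111381e-01, -3.26747714e-01,
         8.49221304e+01],
       [ 9.99999640e-01,  7.86652601e-04, -3.19280438e-04,
        -4.67128870e-01],
       [ 5.58792515e-04, -3.26747393e-01,  9.45111543e-01,
        -1.42551336e+02],
       [ 0.00000000e+00,  0.00000000e+00,  0.00000000e+00,
         1.00000000e+00]])}
```

View pics/top0.png

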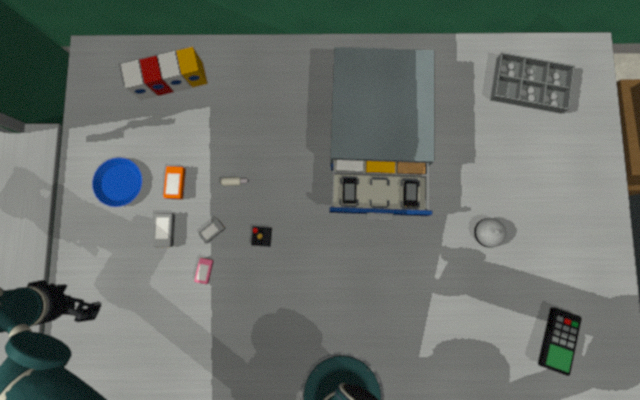

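View pics/scene0.png

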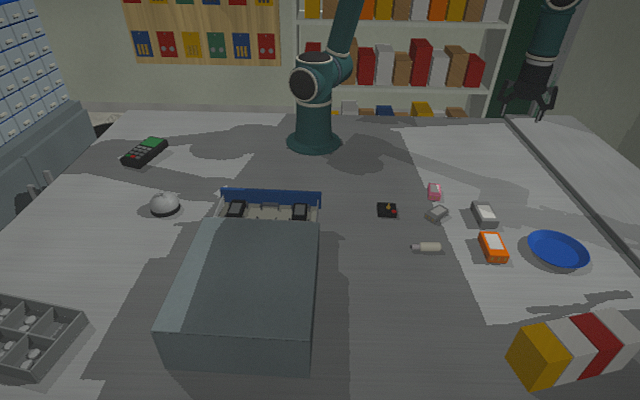

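The top view shows the drawer open, with the empty pocket at about (379,191). The small grey pack is at (211,230) and the larger grey one at (164,229). The movement is at (261,236), the bulb at (234,181) and the bell at (490,232). I'll enlarge the pack and the drawer.

```bash
cat > h.py <<'E'
import numpy as np,cv2
from station import bot
from scipy.spatial.transform import Rotation as R
def q2R(q): return R.from_quat([q[1],q[2],q[3],q[0]]).as_matrix()
def pix(cam,u,v,z):
    m=bot.camera_model(cam);E=m['extrinsics']
    d=E[:3,:3]@np.array([(u-m['cx'])/m['fx'],(v-m['cy'])/m['fy'],1]);t=E[:3,3]
    return t+d*(z-t[2])/d[2]
def wcam(pose):
    p,q=pose;T=np.eye(4);T[:3,:3]=q2R(q);T[:3,3]=p
    return T@bot.camera_model('wrist')['mount']
def wpix(pose,u,v,z):
    m=bot.camera_model('wrist');E=wcam(pose)
    a=np.array([u-m['cx'],v-m['cy']])/m['fx'];r=np.hypot(*a)
    d=E[:3,:3]@np.array([*(a/r*np.sin(r)),np.cos(r)]);t=E[:3,3]
    return t+d*(z-t[2])/d[2]
E
python3 - <<'E'
import cv2,numpy as np
from h import *
p=cv2.imread('top_raw.png')
a=cv2.resize(p[205:255,150:230],None,fx=5,fy=5,interpolation=cv2.INTER_CUBIC)
b=cv2.resize(p[150:220,320:440],None,fx=5,fy=5,interpolation=cv2.INTER_CUBIC)
o=np.zeros((600,600,3),np.uint8);o[:250,:400]=a;o[250:600,:600]=b
cv2.imwrite('pics/crop1.png',o)
print(pix('top',211,230,21),pix('top',379,191,75))
E
```

```text
[459.2891079  375.93934164  21.        ] [ 563.91181153 -104.7923033    75.        ]
```

View pics/crop1.png

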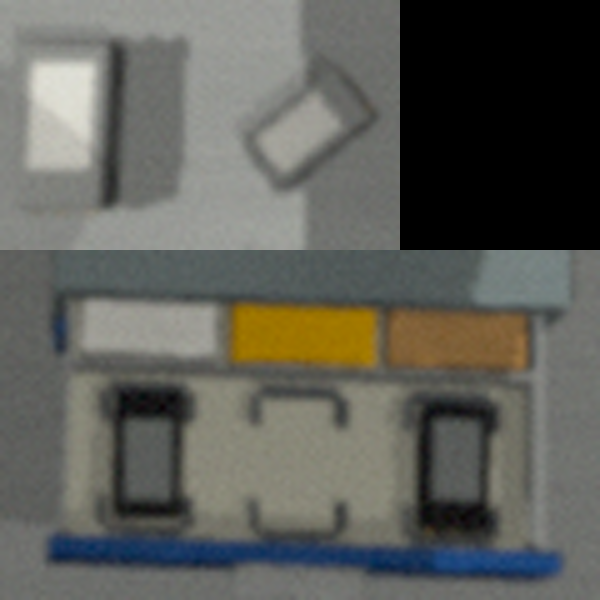

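Crop: the pack's corners are about (240,130), (285,188), (376,116) and (322,58) in the crop. The pocket outline runs from (250,390) to (345,532), and the drawer front is nearly level, tilting slightly down to the right.

```bash
cat >> h.py <<'E'
def rel(p,ydir,note=''):
    """offset (tool axes) and turn deg to TCP p, tool down, tool y along +-ydir(deg, world)"""
    s=bot.observe();Rc=q2R(s['tcp_rot'])
    best=None
    for k in (0,180):
        a=np.radians(ydir+k);y=np.array([np.cos(a),np.sin(a),0]);z=np.array([0,0,-1.]);x=np.cross(y,z)
        rv=np.degrees(R.from_matrix(Rc.T@np.c_[x,y,z]).as_rotvec())
        if best is None or np.linalg.norm(rv)<np.linalg.norm(best): best=rv
    print(note,'off',np.round(Rc.T@(np.array(p)-s['position']),1),'turn',np.round(best,1),'pos',np.round(s['position'],1),'q6',round(float(s['joint_pos'][5]),2),'t',round(float(s['time_s']),2))
E
python3 - <<'E'
from h import *
ang=lambda d:np.degrees(np.arctan2(d[1],d[0]))
c=[pix('top',150+u/5,205+v/5,21) for u,v in [(240,130),(285,188),(376,116),(322,58)]]
ctr=np.mean(c,0);print(ctr,ang(c[2]-c[1]),ang(c[3]-c[0]),ang(c[1]-c[0]),np.linalg.norm(c[2]-c[1]),np.linalg.norm(c[1]-c[0]))
k=[pix('top',320+u/5,150+(v-250)/5,80) for u,v in [(250,390),(345,390),(345,532),(250,532)]]
print(np.mean(k,0));e=[pix('top',320+u/5,150+(v-250)/5,114) for u,v in[(50,540),(560,553)]];print(e,ang(e[0]-e[1]))
# cabinet top-front edge
e=[pix('top',320+u/5,150+(v-250)/5,124) for u,v in[(50,293),(570,307)]];print(e,ang(e[0]-e[1]))
print(np.round(q2R(bot.observe()['tcp_rot']),2))
a=ang(c[1]-c[0])
rel([ctr[0],ctr[1],200],a)
E
```

```text
[460.52464929 375.523685    21.        ] -51.10450511156815 -47.87457384238448 -140.6208766072195 65.74905353794041 43.1514660465829
[ 559.99166627 -105.48538597   80.        ]
[array([512.36250166,  32.29259843, 114.        ]), array([ 504.72785408, -240.40464736,  114.        ])] 88.39632099184612
[array([645.57712591,  31.87352535, 124.        ]), array([ 636.87805852, -248.41237428,  124.        ])] 88.2223154839512
[[-0.9   0.43 -0.  ]
 [ 0.43  0.9  -0.  ]
 [ 0.   -0.   -1.  ]]
 off [-253.6 -136.9   30.3] turn [-0.1  0.  25.1] pos [290.7 608.4 230. ] q6 -0.04 t 0.1
```

Call:
play_rows(
  offset=[
    [-40,-21,4],
    [-82,-44,10],
    [-124,-67,16],
    [-166,-90,20],
    [-208,-112,25],
  ],
  turn=[
    [0,0,5],
    [0,0,10],
    [0,0,15],
    [0,0,20],
    [0,0,25],
  ],
  grip=0,
)

```text
time_s: 0.6
position: [430.9, 416.4, 205.6]
tcp_rot: [-0.0, 0.428, 0.904, -0.0]
contact_force: [1.1, 0.6, -0.4]
width: 85.8
grip_force: 0.0
```

Run:
```python
from h import *
rel([460.5,375.5,150],40)
```

```text
off [-50.4  -2.9  55.6] turn [-0.   0.  -0.7] pos [430.9 416.4 205.6] q6 0.04 t 0.6
```

Call:
play_rows(
  offset=[
    [-16,-1,18],
    [-34,-2,38],
    [-50,-3,55],
    [-50,-3,55],
    [-50,-3,55],
  ],
  turn=[
    [0,0,0],
    [0,0,0],
    [0,0,0],
    [0,0,0],
    [0,0,0],
  ],
)

```text
time_s: 1.1
position: [459.5, 377.6, 150.8]
tcp_rot: [-0.001, 0.427, 0.904, -0.001]
contact_force: [0.2, 2.1, 0.4]
width: 85.4
grip_force: 0.0
```

Run:
```python
from h import *
import json
s=bot.observe();p,d=bot.read_camera('wrist')
json.dump([list(map(float,s['position'])),list(map(float,s['tcp_rot']))],open('pose.json','w'));print(s['position'])
cv2.imwrite('pics/w1.png',p[:,:,::-1])
```

```text
[459.46253241 377.57250744 150.83203947]
```

View pics/w1.png

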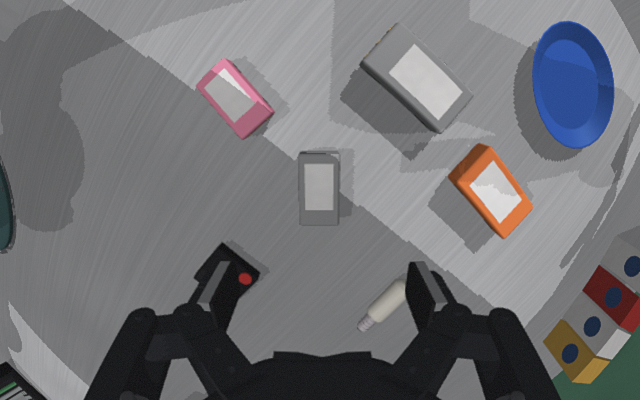

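The wrist view shows the pack's top face at about (300,160)–(339,225), with its far end edge at y≈152. It is square to the tool.

Run:
```python
from h import *
import json
P=json.load(open('pose.json'))
f=lambda u,v,z:np.round(wpix(P,u,v,z),1)
c=np.array([wpix(P,u,v,21) for u,v in [(300,225),(338,225),(340,153),(299,153)]])
print(c[:,:2].round(1),np.linalg.norm(np.diff(c,axis=0),axis=1).round(1))
ctr=c.mean(0);d=(c[2]-c[1]+c[3]-c[0]);yd=np.degrees(np.arctan2(d[1],d[0]))+90
print(ctr,yd,'mov',f(228,272,16),'bulb',f(383,306,12))
rel([ctr[0],ctr[1],0.5],yd)
```

```text
[[463.2 338.5]
 [491.3 361.6]
 [447.8 415.7]
 [419.5 392.5]] [36.4 69.4 36.5]
[455.45989848 377.07881687  21.        ] 218.9094784574016 mov [438.1 241.7  16. ] bulb [601.5 314.3  12. ]
 off [  1.7  -4.3 151.3] turn [ 0.  -0.   0.5] pos [459.8 378.4 151.8] q6 -0.04 t 1.15
```

Call:
play_rows(
  offset=[
    [1,-2,30],
    [1,-3,65],
    [1,-3,100],
    [1,-3,125],
    [1,-3,135],
  ],
  turn=[
    [0,0,0],
    [0,0,0],
    [0,0,0],
    [0,0,0],
    [0,0,0],
  ],
)

```text
time_s: 1.65
position: [455.2, 376.9, 14.5]
tcp_rot: [-0.001, 0.426, 0.905, -0.001]
contact_force: [0.3, -0.3, -1.0]
width: 85.4
grip_force: 0.0
```

Call:
play_rows(
  offset=[
    [0,0,5],
    [0,0,10],
    [0,0,14],
    [0,0,14],
    [0,0,14],
  ],
  turn=[
    [0,0,0],
    [0,0,0],
    [0,0,0],
    [0,0,0],
    [0,0,0],
  ],
)

```text
time_s: 2.15
position: [457.5, 377.1, 3.2]
tcp_rot: [0.0, 0.427, 0.904, 0.001]
contact_force: [-0.5, -0.3, -0.2]
width: 85.2
grip_force: 0.0
```

Call:
play_rows(
  offset=[
    [0,0,0],
    [0,0,0],
    [0,0,0],
    [0,0,0],
    [0,0,0],
  ],
  turn=[
    [0,0,0],
    [0,0,0],
    [0,0,0],
    [0,0,0],
    [0,0,0],
  ],
  grip=255,
  force=30,
)

```text
time_s: 2.65
position: [457.2, 376.8, 2.6]
tcp_rot: [0.0, 0.427, 0.904, 0.0]
contact_force: [0.6, -0.4, 1.6]
width: 37.4
grip_force: 32.2
```

Call:
play_rows(
  offset=[
    [0,0,-5],
    [0,0,-25],
    [0,0,-60],
    [0,0,-100],
    [0,0,-140],
  ],
  turn=[
    [0,0,0],
    [0,0,0],
    [0,0,0],
    [0,0,0],
    [0,0,0],
  ],
)

```text
time_s: 3.15
position: [456.1, 376.1, 142.9]
tcp_rot: [-0.0, 0.427, 0.904, -0.001]
contact_force: [0.5, 0.2, -0.9]
width: 37.6
grip_force: 31.8
```

Run:
```python
from h import *
rel([560,-105,150],88.4)
print(bot.observe()['grip_force'],bot.observe()['width'])
```

```text
off [-437.4 -225.5   -6.7] turn [ -0.1  -0.1 -48.9] pos [456.1 376.1 142.9] q6 -0.04 t 3.15
31.809452176094055 37.610044936048716
```

Call:
play_rows(
  offset=[
    [-26,-13,-2],
    [-61,-31,-6],
    [-96,-49,-10],
    [-131,-67,-14],
    [-166,-85,-16],
  ],
  turn=[
    [0,0,-3],
    [0,0,-7],
    [0,0,-12],
    [0,0,-17],
    [0,0,-22],
  ],
)

```text
time_s: 3.65
position: [496.7, 193.0, 158.6]
tcp_rot: [0.0, 0.245, 0.97, 0.0]
contact_force: [0.8, -0.0, -1.2]
width: 37.0
grip_force: 31.8
```

Run:
```python
from h import *
rel([560,-105,155],88.4)
```

```text
off [-197.1 -232.3    3.6] turn [  0.    0.  -26.7] pos [496.7 193.  158.6] q6 -0.75 t 3.65
```

Call:
play_rows(
  offset=[
    [-26,-31,0],
    [-52,-62,0],
    [-78,-93,0],
    [-104,-123,0],
    [-130,-153,0],
  ],
  turn=[
    [0,0,-4],
    [0,0,-8],
    [0,0,-12],
    [0,0,-16],
    [0,0,-20],
  ],
)

```text
time_s: 4.15
position: [537.5, -3.7, 158.2]
tcp_rot: [-0.0, 0.073, 0.997, 0.0]
contact_force: [0.8, -0.0, -1.7]
width: 37.2
grip_force: 31.8
```

Run:
```python
from h import *
rel([560,-105,155],88.4)
```

```text
off [-37.  -97.    3.1] turn [ 0.  -0.  -6.8] pos [537.5  -3.7 158.2] q6 -1.48 t 4.15
```

Call:
play_rows(
  offset=[
    [-10,-10,0],
    [-25,-20,0],
    [-37,-27,0],
    [-37,-27,0],
    [-37,-27,0],
  ],
  turn=[
    [0,0,-3],
    [0,0,-5],
    [0,0,-6.8],
    [0,0,-6.8],
    [0,0,-6.8],
  ],
)

```text
time_s: 4.65
position: [569.8, -34.1, 157.8]
tcp_rot: [-0.001, 0.016, 1.0, 0.0]
contact_force: [-0.2, -0.1, -1.1]
width: 37.2
grip_force: 31.8
```

Run:
```python
from h import *
import json
s=bot.observe();p,d=bot.read_camera('wrist')
json.dump([list(map(float,s['position'])),list(map(float,s['tcp_rot']))],open('pose.json','w'));print(s['position'])
cv2.imwrite('pics/w2.png',cv2.resize(p[100:400,120:520,::-1],None,fx=2,fy=2,interpolation=cv2.INTER_CUBIC))
```

```text
[569.80386687 -34.1216434  157.84566142]
```

View pics/w2.png

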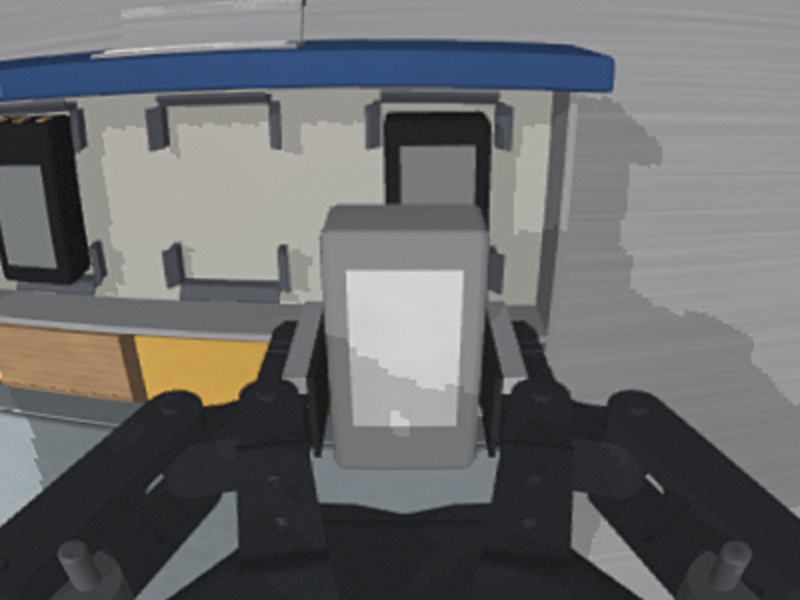

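The wrist view (2x crop from 120,100) shows the pack square in the grip, its top face at (322..487, 230) to (338..478, 467). The pocket's back wall base runs from (185,281) to (283,286), with front-lip corners at (163,105) and (270,103).

Run:
```python
from h import *
import json
P=json.load(open('pose.json'))
f=lambda u,v,z:wpix(P,120+u/2,100+v/2,z)
ang=lambda d:np.degrees(np.arctan2(d[1],d[0]))
c=np.array([f(*a,176) for a in[(322,230),(487,230),(478,467),(338,467)]])
print('pack',c.mean(0).round(1),np.linalg.norm(np.diff(c,axis=0),axis=1).round(1),'TCP',np.round(P[0],1), ang((c[3]-c[0]+c[2]-c[1])))
a,b=f(185,281,71),f(283,286,71);print('rear',a.round(1),b.round(1),ang(b-a))
for z in(78,83):
    a,b=f(163,105,z),f(270,103,z);print('front',z,a.round(1),b.round(1),ang(b-a))
# rear lip top outer corners, z=83
a,b=f(180,300,83),f(282,302,83);print('rear top',a.round(1),b.round(1))
a,b=f(0,58,114),f(612,55,114);print('front edge outer/top?',a.round(1),b.round(1))
for n,(u1,u2,v) in dict(right=(386,490,115),left=(-38,68,118)).items(): print(n,f(u1,v,92).round(1),f(u2,v,92).round(1))
# edge of front top, visible: outer bottom/upper lines
for v1,v2,u1,u2 in[(90,90,300,610),(42,45,300,570)]: 
    a,b=f(u1,v1,114),f(u2,v2,114);print('fr',a.round(1),b.round(1))
```

```text
pack [568.1 -33.6 176. ] [35.8 69.  37.7] TCP [569.8 -34.1 157.8] -0.9508115068051918
rear [ 595.8 -129.4   71. ] [598.4 -85.8  71. ] 86.5872766272232
front 78 [ 518.5 -124.7   78. ] [520.4 -82.1  78. ] 87.3827101694211
front 83 [ 517.7 -122.6   83. ] [519.6 -81.   83. ] 87.38271016942122
rear top [ 598.8 -128.1   83. ] [599.6 -84.2  83. ]
front edge outer/top? [ 490.9 -172.4  114. ] [502.   32.5 114. ]
right [524.2 -39.   92. ] [525.1  -3.3  92. ]
left [ 513.4 -214.4   92. ] [ 518.2 -159.8   92. ]
fr [511.2 -64.2 114. ] [513.1  32.2 114. ]
fr [496.4 -63.3 114. ] [499.2  18.7 114. ]
```

Run:
```python
from h import *
rel([561.2,-105.3,97],88.1)
```

```text
off [  6.1 -71.8  60.9] turn [ 0.  -0.1  0.1] pos [569.6 -33.8 157.9] q6 -1.64 t 4.7
```

Call:
play_rows(
  offset=[
    [2,-20,0],
    [4,-45,0],
    [6,-63,4],
    [6,-71,18],
    [6,-71.5,35],
  ],
  turn=[
    [0,0,0],
    [0,0,0],
    [0,0,0],
    [0,0,0],
    [0,0,0],
  ],
)

```text
time_s: 5.2
position: [562.4, -105.9, 123.2]
tcp_rot: [0.001, 0.016, 1.0, -0.0]
contact_force: [0.2, 0.1, -1.9]
width: 37.6
grip_force: 31.8
```

Call:
play_rows(
  offset=[
    [0,0,10],
    [0,0,20],
    [0,0,25],
    [0,0,25],
    [0,0,25],
  ],
  turn=[
    [0,0,0],
    [0,0,0],
    [0,0,0],
    [0,0,0],
    [0,0,0],
  ],
)

```text
time_s: 5.7
position: [562.7, -105.3, 98.6]
tcp_rot: [0.0, 0.015, 1.0, -0.0]
contact_force: [0.7, 0.7, -1.3]
width: 37.1
grip_force: 31.8
```

Run:
```python
from h import *
import json
s=bot.observe();p,d=bot.read_camera('wrist')
json.dump([list(map(float,s['position'])),list(map(float,s['tcp_rot']))],open('pose.json','w'));print(s['position'])
cv2.imwrite('pics/w3.png',cv2.resize(p[120:370,170:470,::-1],None,fx=2.4,fy=2.4,interpolation=cv2.INTER_CUBIC))
rel([561.2,-105.3,97],88.1)
```

```text
[ 562.69226945 -105.29141034   98.57542572]
 off [1.7 0.1 1.9] turn [-0.   0.1  0.2] pos [ 562.9 -105.5   98.9] q6 -1.77 t 5.75
```

View pics/w3.png

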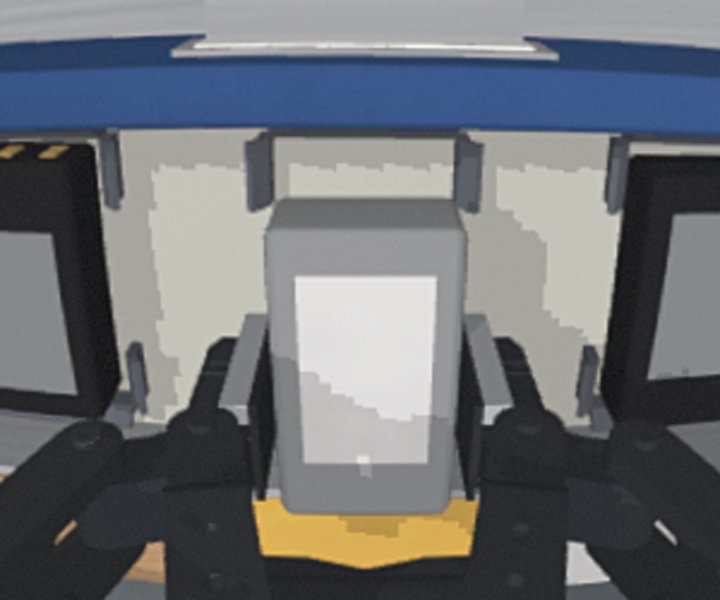

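The pack at (267..463) is centred between the front tabs (248..482), so it is laterally aligned. Next I'll check the fore-aft position from this picture.

Run:
```python
from h import *
import json
P=json.load(open('pose.json'))
f=lambda u,v,z:wpix(P,170+u/2.4,120+v/2.4,z)
print('pack front',f(365,229,117).round(1),f(365,200,99).round(1),'rear',f(365,513,117).round(1))
print('wall front',f(365,137,83).round(1),f(365,137,78).round(1),'tab base',f(265,211,71).round(1),f(463,211,71).round(1),f(113,211,78).round(1), f(617,213,78).round(1))
```

```text
pack front [ 526.5 -104.3  117. ] [ 527.3 -104.3   99. ] rear [ 595.  -106.3  117. ]
wall front [ 518.3 -104.1   83. ] [ 519.6 -104.1   78. ] tab base [ 539.2 -129.2   71. ] [540.7 -80.7  71. ] [ 535.7 -165.9   78. ] [539.8 -43.4  78. ]
```

Call:
play_rows(
  offset=[
    [1,0,3],
    [1.5,0,8],
    [1.5,0,13],
    [1.5,0,18],
    [1.5,0,22],
  ],
  turn=[
    [0,0,0],
    [0,0,0],
    [0,0,0],
    [0,0,0],
    [0,0,0],
  ],
)

```text
time_s: 6.25
position: [560.4, -105.5, 75.5]
tcp_rot: [-0.0, 0.015, 1.0, 0.0]
contact_force: [0.3, -0.2, -1.1]
width: 37.4
grip_force: 31.8
```

Call:
play_rows(
  offset=[
    [0,0,1],
    [0,0,2],
    [0,0,3],
    [0,0,3],
    [0,0,3],
  ],
  turn=[
    [0,0,0],
    [0,0,0],
    [0,0,0],
    [0,0,0],
    [0,0,0],
  ],
)

```text
time_s: 6.75
position: [561.0, -105.5, 73.6]
tcp_rot: [0.0, 0.015, 1.0, -0.0]
contact_force: [-0.8, 0.7, 0.3]
width: 37.1
grip_force: 32.0
```

Call:
play_rows(
  offset=[
    [0,0,0.5],
    [0,0,1],
    [0,0,1],
    [0,0,1],
    [0,0,1],
  ],
  turn=[
    [0,0,0],
    [0,0,0],
    [0,0,0],
    [0,0,0],
    [0,0,0],
  ],
)

```text
time_s: 7.25
position: [561.9, -105.5, 73.5]
tcp_rot: [0.001, 0.015, 1.0, -0.0]
contact_force: [-0.4, 1.1, 5.2]
width: 37.1
grip_force: 32.6
```

Call:
play_rows(
  offset=[
    [0,0,0],
    [0,0,0],
    [0,0,0],
    [0,0,0],
    [0,0,0],
  ],
  turn=[
    [0,0,0],
    [0,0,0],
    [0,0,0],
    [0,0,0],
    [0,0,0],
  ],
  grip=108,
)

```text
time_s: 7.75
position: [560.7, -105.5, 72.1]
tcp_rot: [-0.0, 0.015, 1.0, 0.0]
contact_force: [-1.1, -0.8, 0.5]
width: 49.5
grip_force: 0.0
```

Call:
play_rows(
  offset=[
    [0,0,-5],
    [0,0,-15],
    [0,0,-30],
    [0,0,-55],
    [0,0,-85],
  ],
  turn=[
    [0,0,0],
    [0,0,0],
    [0,0,0],
    [0,0,0],
    [0,0,0],
  ],
)

```text
time_s: 8.25
position: [560.3, -105.4, 158.5]
tcp_rot: [-0.0, 0.015, 1.0, 0.0]
contact_force: [1.1, -0.5, 0.3]
width: 49.0
grip_force: 0.0
```

Run:
```python
from h import *
import json
s=bot.observe();p,d=bot.read_camera('wrist')
json.dump([list(map(float,s['position'])),list(map(float,s['tcp_rot']))],open('pose.json','w'));print(s['position'])
cv2.imwrite('pics/w4.png',cv2.resize(p[100:370,150:490,::-1],None,fx=2.2,fy=2.2,interpolation=cv2.INTER_CUBIC))
```

```text
[ 560.285893   -105.36934514  158.53883247]
```

View pics/w4.png

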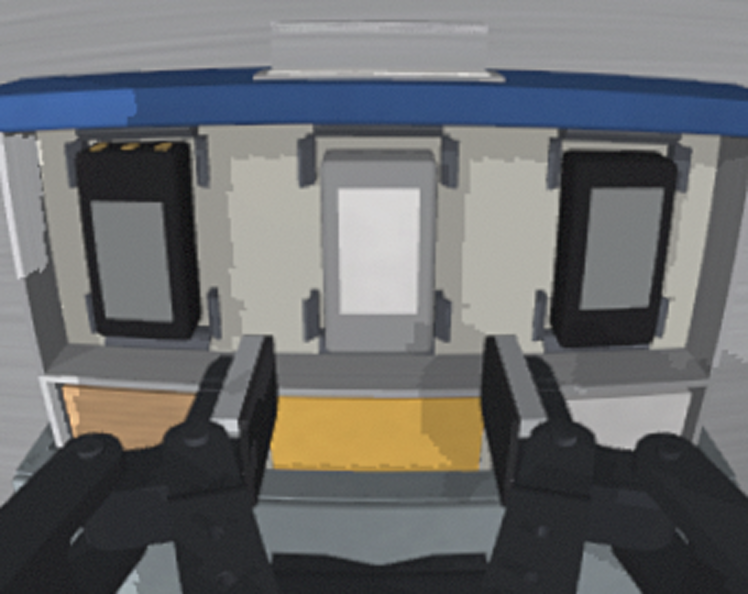

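The pack lies between its tabs at (322..437, 150..350). Its back edge looks a little far back, so I'll check its height, tilt and fore-aft position with depth.

Run:
```python
from h import *
import json
s=bot.observe();P=(s['position'],s['tcp_rot']);p,d=bot.read_camera('wrist')
m=bot.camera_model('wrist');E=wcam(P)
def pt(u,v):
    U,V=150+u/2.2,100+v/2.2;a=np.array([U-m['cx'],V-m['cy']])/m['fx'];r=np.hypot(*a)
    ray=np.array([*(a/r*np.sin(r)),np.cos(r)])/np.cos(r)
    k=np.median(d[int(V)-1:int(V)+2,int(U)-1:int(U)+2]);return (E@np.r_[ray*k,1])[:3].round(1)
for n,l in dict(mid=[(335,175),(425,175),(378,250),(335,335),(425,335)],left=[(98,170),(175,170),(140,260),(115,320),(185,320)],right=[(575,178),(660,178),(620,250),(570,330),(650,330)],floor=[(270,250),(500,250),(270,190),(500,190)]).items():
    for a in l: print(n,a,pt(*a))
P=(P[0],P[1]);f=lambda u,v,z:wpix(P,150+u/2.2,100+v/2.2,z).round(1)
for n,a in dict(mid=[(322,160),(437,160),(434,350),(326,350)],left=[(78,155),(188,155),(200,335),(97,337)],right=[(567,160),(675,165),(662,345),(558,345)]).items():
    c=np.array([f(u,v,92) for u,v in a]);print(n,c[:,:2].tolist(),c.mean(0))
```

```text
mid (335, 175) [ 536.8 -120.    91.8]
mid (425, 175) [537.4 -90.5  92.5]
mid (378, 250) [ 563.2 -106.7   92.8]
mid (335, 335) [ 606.4 -124.8   73.1]
mid (425, 335) [607.  -89.7  73.8]
left (98, 170) [ 531.6 -202.9   91.6]
left (175, 170) [ 532.8 -174.    92.4]
left (140, 260) [ 565.1 -191.5   92.7]
left (115, 320) [ 595.2 -211.5   81.1]
left (185, 320) [ 595.2 -182.    80.7]
right (575, 178) [539.7 -39.5  91.7]
right (660, 178) [539.9  -8.3  92.5]
right (620, 250) [566.3 -21.   92.3]
right (570, 330) [603.2 -33.9  81.9]
right (650, 330) [611.2   4.7  71.7]
floor (270, 250) [ 570.7 -147.6   71.2]
floor (500, 250) [573.5 -60.9  70.6]
floor (270, 190) [ 547.2 -145.6   71.4]
floor (500, 190) [549.7 -61.7  71. ]
mid [[531.5, -124.0], [532.6, -86.5], [603.4, -87.5], [602.2, -126.8]] [ 567.425 -106.2     92.   ]
left [[525.8, -209.7], [528.0, -168.9], [595.6, -173.2], [597.0, -215.5]] [ 561.6   -191.825   92.   ]
right [[533.4, -42.8], [535.4, -2.7], [606.8, 1.6], [603.6, -41.1]] [569.8  -21.25  92.  ]
```

Call:
play_rows(
  offset=[
    [10,0,0],
    [35,0,0],
    [65,0,0],
    [90,0,0],
    [100,0,0],
  ],
  turn=[
    [0,0,0],
    [0,0,0],
    [0,0,0],
    [0,0,0],
    [0,0,0],
  ],
  grip=255,
)

```text
time_s: 8.85
position: [457.0, -101.8, 155.7]
tcp_rot: [-0.002, 0.015, 1.0, 0.0]
contact_force: [-0.5, -0.6, -0.4]
width: -0.2
grip_force: 0.0
```

Call:
play_rows(
  offset=[
    [0,0,10],
    [0,0,30],
    [0,0,50],
    [0,0,62],
    [0,0,64],
  ],
  turn=[
    [0,0,0],
    [0,0,0],
    [0,0,0],
    [0,0,0],
    [0,0,0],
  ],
)

```text
time_s: 9.35
position: [459.8, -102.0, 90.9]
tcp_rot: [-0.002, 0.015, 1.0, 0.001]
contact_force: [-0.3, 0.4, 0.2]
width: 0.3
grip_force: 0.0
```

Call:
play_rows(
  offset=[
    [-4,0,0],
    [-8,0,0],
    [-12,0,0],
    [-16,0,0],
    [-20,0,0],
  ],
  turn=[
    [0,0,0],
    [0,0,0],
    [0,0,0],
    [0,0,0],
    [0,0,0],
  ],
)

```text
time_s: 9.85
position: [481.8, -103.2, 93.9]
tcp_rot: [0.001, 0.015, 1.0, -0.0]
contact_force: [0.0, 0.4, -0.4]
width: -0.1
grip_force: 0.0
```

Call:
play_rows(
  offset=[
    [-3,0,0],
    [-6,0,0],
    [-10,0,0],
    [-15,0,0],
    [-20,0,0],
  ],
  turn=[
    [0,0,0],
    [0,0,0],
    [0,0,0],
    [0,0,0],
    [0,0,0],
  ],
)

```text
time_s: 10.35
position: [500.9, -103.7, 93.1]
tcp_rot: [-0.0, 0.015, 1.0, -0.0]
contact_force: [-2.2, 0.2, 0.5]
width: -0.2
grip_force: 0.7
```

Call:
play_rows(
  offset=[
    [-6,0,0],
    [-12,0,0],
    [-18,0,0],
    [-24,0,0],
    [-30,0,0],
  ],
  turn=[
    [0,0,0],
    [0,0,0],
    [0,0,0],
    [0,0,0],
    [0,0,0],
  ],
)

```text
time_s: 10.85
position: [531.3, -104.7, 93.2]
tcp_rot: [-0.0, 0.015, 1.0, -0.0]
contact_force: [-1.3, -0.8, 0.1]
width: -0.2
grip_force: 0.7
```

Call:
play_rows(
  offset=[
    [-6,0,0],
    [-12,0,0],
    [-18,0,0],
    [-24,0,0],
    [-30,0,0],
  ],
  turn=[
    [0,0,0],
    [0,0,0],
    [0,0,0],
    [0,0,0],
    [0,0,0],
  ],
)

```text
time_s: 11.35
position: [561.3, -105.5, 93.3]
tcp_rot: [-0.0, 0.015, 1.0, -0.0]
contact_force: [-1.6, -1.6, -0.3]
width: -0.1
grip_force: 0.7
```

Call:
play_rows(
  offset=[
    [-6,0,0],
    [-12,0,0],
    [-18,0,0],
    [-23,0,0],
    [-28,0,0],
  ],
  turn=[
    [0,0,0],
    [0,0,0],
    [0,0,0],
    [0,0,0],
    [0,0,0],
  ],
)

```text
time_s: 11.85
position: [589.3, -106.4, 93.3]
tcp_rot: [0.0, 0.015, 1.0, -0.0]
contact_force: [-1.8, -1.2, -0.1]
width: 0.4
grip_force: 0.7
```

Call:
play_rows(
  offset=[
    [-3,0,0],
    [-6,0,0],
    [-9,0,0],
    [-12,0,0],
    [-15,0,0],
  ],
  turn=[
    [0,0,0],
    [0,0,0],
    [0,0,0],
    [0,0,0],
    [0,0,0],
  ],
)

```text
time_s: 12.35
position: [603.0, -106.8, 93.4]
tcp_rot: [-0.001, 0.015, 1.0, 0.0]
contact_force: [-5.4, -0.9, 4.8]
width: -0.0
grip_force: 2.7
```

Call:
play_rows(
  offset=[
    [-1.5,0,0],
    [-3,0,0],
    [-4.5,0,0],
    [-6,0,0],
    [-7.5,0,0],
  ],
  turn=[
    [0,0,0],
    [0,0,0],
    [0,0,0],
    [0,0,0],
    [0,0,0],
  ],
)

```text
time_s: 12.85
position: [611.8, -107.1, 93.3]
tcp_rot: [0.0, 0.015, 1.0, -0.0]
contact_force: [-1.8, -0.9, 0.8]
width: 0.2
grip_force: 0.8
```

Call:
play_rows(
  offset=[
    [-1,0,0],
    [-2,0,0],
    [-3,0,0],
    [-4,0,0],
    [-5,0,0],
  ],
  turn=[
    [0,0,0],
    [0,0,0],
    [0,0,0],
    [0,0,0],
    [0,0,0],
  ],
)

```text
time_s: 13.35
position: [616.7, -107.1, 93.4]
tcp_rot: [0.0, 0.015, 1.0, 0.0]
contact_force: [-0.4, 0.6, 0.3]
width: 0.1
grip_force: 0.0
```

Call:
play_rows(
  offset=[
    [-1,0,0],
    [-2,0,0],
    [-3,0,0],
    [-4,0,0],
    [-4,0,0],
  ],
  turn=[
    [0,0,0],
    [0,0,0],
    [0,0,0],
    [0,0,0],
    [0,0,0],
  ],
)

```text
time_s: 13.85
position: [618.2, -107.2, 93.3]
tcp_rot: [-0.002, 0.015, 1.0, 0.0]
contact_force: [-6.4, 0.6, 5.2]
width: -0.2
grip_force: 3.8
```

Call:
play_rows(
  offset=[
    [-1,0,0],
    [-2,0,0],
    [-3,0,0],
    [-3,0,0],
    [-3,0,0],
  ],
  turn=[
    [0,0,0],
    [0,0,0],
    [0,0,0],
    [0,0,0],
    [0,0,0],
  ],
)

```text
time_s: 14.35
position: [618.2, -107.2, 93.3]
tcp_rot: [-0.005, 0.015, 1.0, 0.0]
contact_force: [-16.4, 1.2, 13.3]
width: 0.2
grip_force: 8.2
```

Call:
play_rows(
  offset=[
    [3,0,0],
    [8,0,0],
    [18,0,0],
    [35,0,0],
    [60,0,0],
  ],
  turn=[
    [0,0,0],
    [0,0,0],
    [0,0,0],
    [0,0,0],
    [0,0,0],
  ],
)

```text
time_s: 14.85
position: [563.6, -105.7, 93.4]
tcp_rot: [0.001, 0.015, 1.0, -0.0]
contact_force: [0.1, -0.1, -0.3]
width: 0.3
grip_force: 0.0
```

Call:
play_rows(
  offset=[
    [20,0,-5],
    [45,0,-20],
    [70,0,-45],
    [80,0,-70],
    [80,0,-80],
  ],
  turn=[
    [0,0,0],
    [0,0,0],
    [0,0,0],
    [0,0,0],
    [0,0,0],
  ],
)

```text
time_s: 15.35
position: [483.4, -103.4, 175.7]
tcp_rot: [0.002, 0.015, 1.0, -0.0]
contact_force: [0.8, -0.2, -0.2]
width: 0.1
grip_force: 0.0
```

Run:
```python
from h import *
a,_=bot.read_camera('top');b,_=bot.read_camera('scene')
o=np.zeros((600,800,3),np.uint8)
o[:300]=cv2.resize(a[130:250,150:470],(800,300));o[300:]=cv2.resize(b[150:270,130:450],(800,300))
cv2.imwrite('pics/end.png',o[:,:,::-1])
```

```text
(no output)
```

View pics/end.png

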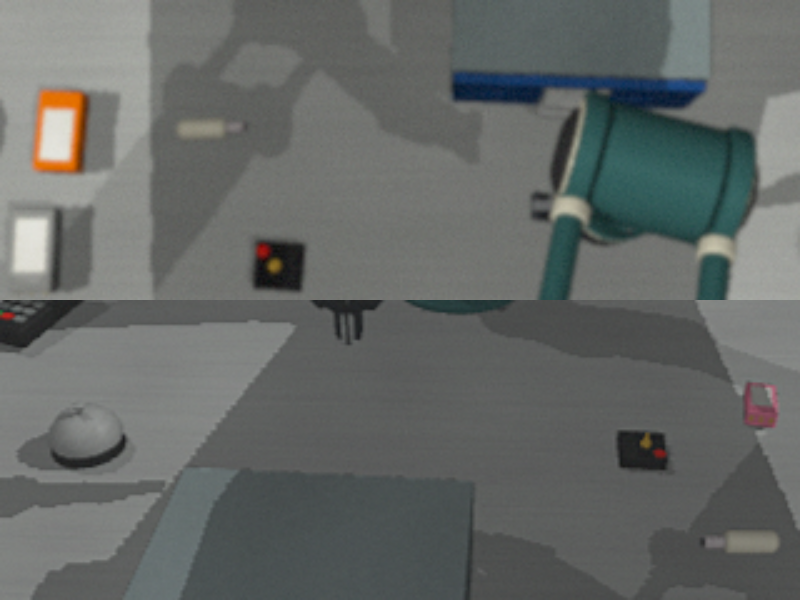

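The final views show the drawer shut: its blue front is flush at (455..708, ~90), the bulb, movement and bell are where they were, and the hand is clear. I'm handing in.

```bash
python3 -c "
from station import bot
print(bot.job_done())"
```

```text
the job is handed in; nothing more can be done
None
```

The job is handed in, with no verdict returned: the grey pack was laid flat in the middle pocket, the drawer was pushed home to its stop and looks shut, and the hand is clear with the bell, movement and bulb not visibly moved.

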